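# Pull the nut dispenser's slide to the mark and hold it over a mug

## Robot

A 6-joint arm with a two-finger parallel gripper is mounted at the origin on a cart in front of the work surface, level with it; the furniture and walls round the work are solid. World frame = base frame: x ahead of the robot, y to its left, z up, the work surface at z = 0. Lengths are in mm, angles in degrees, forces in N, time in s.
With the tool pointing down it reaches from about 350 to 850 mm from the base axis. Payload 8.1 kg.
Tool frame: the origin (TCP) lies at the very end of the fingers, on their centre line; the grasp point (between the pads) lies 19 mm behind it (r.grip_point_offset is the distance from the TCP to the grasp point, in mm); z points along the fingers, y is the line along which they close (so a half turn about z gives the same grasp; the last joint's range is limited). The gripper opens to 85 mm and grips with 20 to 120 N. Pads are 22 mm wide; open, the fingers measure 114 mm over their backs; the gripper's body (76 mm by 85 mm) begins 54 mm behind the grasp point. The pads swing forward as they close: fully open they stand 13 mm farther back than shut.
Start: joints at [67.472, 7.471, 85.268, -0, 87.261, -4.893], TCP at [181.756, 571.813, 231.292] pointing down, gripper open.
Joint ranges: [-169.43, 169.43], [-51.17, 129.36], [1.28, 143.12], [-76.62, 256.62], [0, 156.53], [-152.29, 152.29]. Speed limits (degrees/s): [136.94, 136.94, 159.86, 180, 180, 180].

## Interface

Orientations are given as [roll, pitch, yaw] about the fixed x, y, z axes, in that order (R = Rz(yaw) Ry(pitch) Rx(roll)).
In Python, from bench import status, eyes, r gives the robot as it stands.
- The arm moves only by the shell command python3 -m handwheel 'ROWS' [FORCE]. ROWS is a JSON object whose one key "series" holds a list that holds one entry, the list of rows, each a list of 7 numbers: the shift along the tool's x, y, z in cm, then the turn, a rotation vector about the tool's x, y, z in rad, then the opening, from 0 (shut) to 1 (fully open). In form: {"series": [[[tx, ty, tz, rx, ry, rz, claw], ...]]}. A call has 1 to 12 rows; each row is the pose to reach, as a shift and turn from the pose commanded when the call began, along the tool's axes at that moment; what a row does not reach only later rows make up. A row lasts 1/8 s, in which the tool goes at most 62.5 mm and 10.7 degrees, less where a joint would pass 70% of its speed; a pose out of reach is approached as far as the arm can. A call with a gripper value outside its range is refused whole. The fingers move at their own pace and stop on an object; FORCE is the grip in N (left out, the last holds). Time passes only in rows, so rows that repeat a pose let the fingers close. It gives the time, the measured TCP pose, the force, the opening and the grip force at its end, in the units of the state.
- status.sense(): the state, without advancing time (a new reading comes with each control period).
- eyes.snapshot(name): name is "side" or "top"; returns a dict with "img" (420x560x3 uint8, red, green, blue), "mtx" (3x3 intrinsics, pixels), "k1" (the pictures are not rectified: a ray, as slopes to the right and down, at radius r is drawn at 1 + k1 r^2 times it, then the intrinsics apply), "R" (3x3) and "t" (3): a world point X has camera coordinates R X + t. Camera axes: x right, y down, z forward; pixel columns grow to the right and rows downward; lengths in mm; the calibration is good to about 2 mm. A picture is of the moment at which its call begins. There is no depth.
- r.hand_in(): hands the job in; it is judged then, once.
The state is a dict: "time": time; "joint_pos": joint angles; "qd": joint speeds; "joint_efforts": joint torques, N m; "tool_pos": TCP position; "tcp_rot": TCP orientation; "ft_force": force on the tool from outside, world axes, zero at the start; "wrist_torque": the same for the moment, N m; "finger_gap": finger opening in mm; "grip_force": force on a finger pad.
Only numpy, scipy, OpenCV 4.12 (cv2) and the standard library are available. Lean on these libraries where they do the work, as an engineer would, in place of code of your own. Each camera call takes 0.05 s, during which the arm holds its last target. There are 200 camera calls.

## Task

Stand the mug upright and centred on the small raised stand under the nut dispenser's spout, and let go of it while the slide is still shut. Then pull the spring-loaded slide out by its black knob until the line on it comes level with the edge of the housing, so that all three walnuts drop into the mug, and finish while holding the slide still at that mark (do not let go: the spring would shut it, and more nuts are to be poured through). Leave the other things on the worktop where they are.

Things in the scene. Friction and masses are not known exactly. Their poses are not given: they have to be found in the camera images.
- dispenser: steel nut dispenser, fixed; origin on the worktop under its cup stand; x to its back, y to its left seen from its front, z up (mm below in this frame). Base plate x -42..122, y -60..60, 11 high. Cup stand: disc 62 across, top 45 high, at x=y=0. Square post at x 81..103. Free space in front (-x) and on the right (-y); it stands turned, its right side partly to the robot
- stand_top (a point): centre of the cup stand's upper face, 45 mm above the worktop; axes as the dispenser's
- spout_mouth (a point): centre of the spout's lower edge (open ring 45 mm across), 158 mm above the worktop, 8 mm behind the stand's axis. Above it: flat slide housing, dispenser x -15..39, y -31..77, 166 to 185 mm high; on the spout's axis the open clear tube with the nuts, 42 mm across, top 281 mm high
- dose_slide (a joint): travel of the slide in m: 0 shut, grows as it is pulled out of the housing's right side along the dispenser's -y. 0.045 is the mark: the black line across the slide comes out level with the housing's edge and its hole lies under the tube. Stop at 0.070; there, as when shut, it closes the tube. The spring takes about 4 N at the start and 8 N at the mark; let go, it shuts
- pull_knob: black upright knob on the slide's tongue, 20 mm across, 34 mm high; origin at its middle, about 206 mm above the worktop (the tongue's upper face is 28 mm below it), axes at the start as the dispenser's. With the slide shut it stands at x = 8, y = -92 of the dispenser. The tongue is 24 mm wide (dispenser x). The knob turns stiffly on its pin
- mug: tall straight mug with a window pattern, 80 mm across, 90 mm high, 0.3 kg, open inside, wall about 5 mm, foot 72 mm across. Origin in the plane of its underside; its axis is at y = +17 mm; the handle points to -y: an upright loop 8 mm thick in x, y = -23 to -57 mm, z = 16 to 80 mm
- mug_mouth (a point): centre of the mug's mouth, on its axis, 90 mm above its underside; axes as the mug's (y points away from the handle)
- mug_grip (a point): point inside the handle's outline, 44 mm from the origin along -y and 60 mm above the underside (61 mm from the mug's axis), where the handle can be pinched from above across its 8 mm (mug x)
- walnut_0: lowest walnut in the tube, 26 mm across, 12 g; origin at its middle
- walnut_1: middle walnut in the tube, the same
- walnut_2: topmost walnut in the tube, the same
- nutcracker: bystander: steel nutcracker 175 x 55 x 13 mm lying on the worktop, origin under its middle, its length along its x
- onyx_egg: bystander: banded stone egg 49 x 68 x 47 mm, origin under its middle
- herring_tin: bystander: round tin 86 mm across, 40 mm high, origin under its middle
- spice_jar: bystander: spice jar 41 mm across, 105 mm high, origin under its middle

How it is judged:
By the outcome, as a careful person would: the job done as asked, in the order asked, and still so for the second after the job is handed in, while the arm keeps its last pose, push and grip.
It also fails if it takes over 62 s, if anything falls off the work surface, if the arm or the gripper's body presses on something with over 40 N, if the wrist force passes 120 N, or if a joint passes its speed limit or range.

## Working session

There is one attempt and no reset: what is moved stays moved. The work goes in short steps, Python scripts to look and compute and a shell command to move; the robot and the scene stay as the last step left them, time stands still between calls to the robot, and variables do not carry over. Pictures are saved under pics/ and viewed, at most 10 in all, crops included, and the job is handed in when it is done.

```bash
ls; mkdir -p pics
python3 - <<'E'
from bench import status, eyes, r
import cv2,numpy as np
print(status.sense())
for n in("side","top"):
    s=eyes.snapshot(n); cv2.imwrite(f"pics/{n}0.png",s["img"][...,::-1]); print(n,s["mtx"],s["k1"],s["R"],s["t"])
    np.savez(f"{n}0.npz",**s)
E
```

```text
pics
{'time': 0.0, 'joint_pos': array([ 6.74712562e+01,  7.51383263e+00,  8.53295557e+01, -1.81119752e-03,
        8.72592883e+01, -4.89305110e+00]), 'qd': array([ 0.01917808, -0.01811525,  0.06224124,  0.05828785, -0.07717829,
        0.07843033]), 'joint_efforts': array([ 2.45190618e-03, -5.69375503e+01, -5.00566328e+01,  7.42427551e-05,
        1.45146161e-02,  4.48860499e-05]), 'tool_pos': array([181.56180427, 571.30791096, 230.25505344]), 'tcp_rot': array([-1.79897543e+02, -6.95553317e-03,  1.62364389e+02]), 'ft_force': array([-0.25980033,  0.24807652, -0.48720221]), 'wrist_torque': array([ 0.04487897, -0.0410992 ,  0.02567811]), 'grip_force': 0.0, 'finger_gap': 85.3570414608847}
side [[440.06537879   0.         286.02252398]
 [  0.         440.06537879 207.35295724]
 [  0.           0.           1.        ]] -0.12578122902563244 [[-0.99892172 -0.04592734  0.00678735]
 [-0.02802708  0.48001056 -0.87681489]
 [ 0.03701177 -0.87605967 -0.48078018]] [ 590.52657031  143.7934465  1495.94362203]
top [[379.69763296   0.         277.70624574]
 [  0.         379.69763296 210.21796653]
 [  0.           0.           1.        ]] -0.07806203810356334 [[ 0.01719617 -0.99971911  0.01630936]
 [-0.99404107 -0.01885003 -0.10736403]
 [ 0.10764131 -0.01436592 -0.994086  ]] [ -30.00888873  606.00366195 1166.34126607]
```

View pics/side0.png

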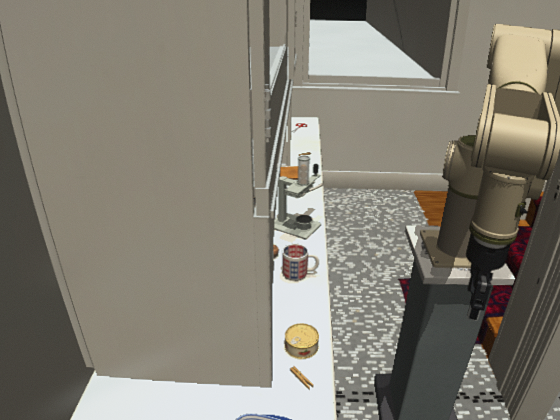

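View pics/top0.png

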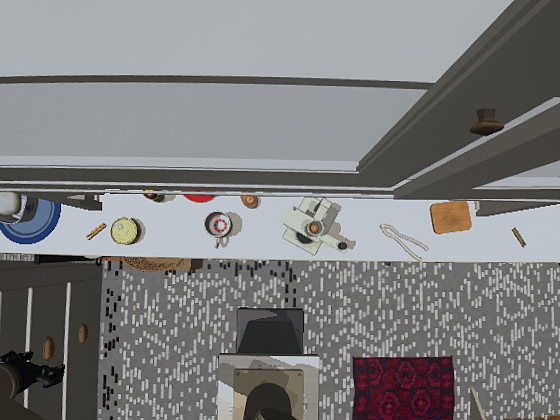

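The side view shows the mug at (296,263), dispenser (295,210), tin (301,341). The top view shows the mug at (219,225) with its handle down, and the dispenser at (315,225) with its knob at (343,245). Next I enlarge the crops.

```bash
cat > h.py <<'E'
import numpy as np, cv2
def load(n,k=0): return dict(np.load(f"{n}{k}.npz"))
def snap(n,k):
    from bench import eyes
    s=eyes.snapshot(n); np.savez(f"{n}{k}.npz",**s); return s
def ray(s,p):
    d=np.array([float(s["k1"]),0,0,0,0])
    u=cv2.undistortPoints(np.array([[p]],float),s["mtx"],d)[0,0]
    R,t=s["R"],s["t"]; v=R.T@np.array([u[0],u[1],1]); return -R.T@t, v/np.linalg.norm(v)
def plane(s,p,z):
    c,v=ray(s,p); return c+v*(z-c[2])/v[2]
def tri(s1,p1,s2,p2):
    c1,v1=ray(s1,p1);c2,v2=ray(s2,p2)
    a=np.linalg.lstsq(np.c_[v1,-v2],c2-c1,rcond=None)[0]
    A,B=c1+v1*a[0],c2+v2*a[1]; return (A+B)/2,np.linalg.norm(A-B)
def proj(s,X):
    return cv2.projectPoints(np.array(X,float).reshape(-1,1,3),cv2.Rodrigues(s["R"])[0],s["t"],s["mtx"],np.array([float(s["k1"]),0,0,0,0]))[0][:,0]
def crop(s,x0,y0,w,h,f,name):
    im=s["img"][y0:y0+h,x0:x0+w,::-1]
    return cv2.imwrite(f"pics/{name}.png",cv2.resize(im,None,fx=f,fy=f,interpolation=cv2.INTER_CUBIC))
E
python3 - <<'E'
from h import *
a=load("top");b=load("side")
top=a["img"][185:265,190:360,::-1]; side=b["img"][140:290,260:335,::-1]
T=cv2.resize(top,None,fx=4.7,fy=4.7,interpolation=cv2.INTER_CUBIC)
cv2.imwrite("pics/c1.png",T)
S=cv2.resize(side,None,fx=4,fy=4,interpolation=cv2.INTER_CUBIC)
cv2.imwrite("pics/c2.png",S)
print(T.shape,S.shape)
print(plane(a,(219,225),90),plane(a,(343,245),220))
E
```

```text
(376, 799, 3) (600, 300, 3)
[552.43970935 156.69773344  90.        ] [ 496.7126385  -191.07437398  220.        ]
```

View pics/c1.png

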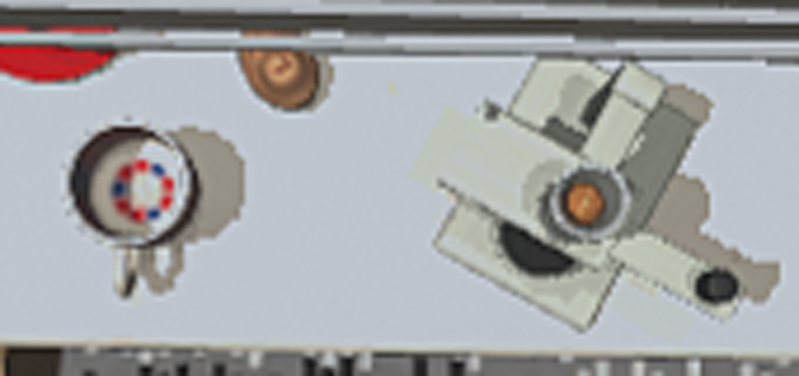

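View pics/c2.png

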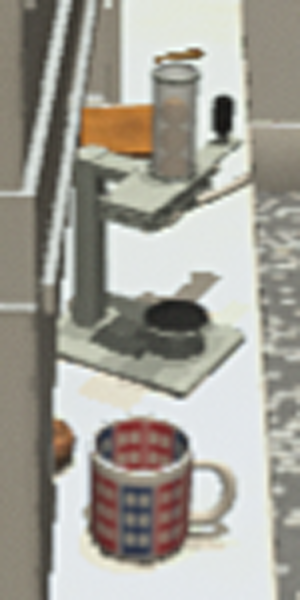

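Run:
```python
from h import *
np.set_printoptions(precision=1,suppress=True)
a=load("top");b=load("side")
T=lambda x,y:(190+(x+.5)/4.7-.5,185+(y+.5)/4.7-.5); S=lambda x,y:(260+x/4-.4,140+y/4-.4)
print("cams",-a["R"].T@a["t"],-b["R"].T@b["t"])
print("mug rim z90",plane(a,T(134,186),90),tri(a,T(134,186),b,S(145,440)))
print("handle",plane(a,T(125,290),50),plane(a,T(130,262),78))
print("tube top",plane(a,T(588,201),281),tri(a,T(588,201),b,S(176,72)))
# knob masks
for s,(x0,y0,w,h) in((a,(335,235,18,20)),(b,(311,160,9,20))):
    g=s["img"][y0:y0+h,x0:x0+w].max(2); m=(g<75).astype(np.uint8)
    n,l,st,c=cv2.connectedComponentsWithStats(m); i=1+st[1:,4].argmax(); c=c[i]+(x0,y0); print(st[i],c); s["c"]=c
K,e=tri(a,a["c"],b,b["c"]);print("knob",K,e, plane(a,a["c"],218))
# base plate corners z=11
for p in((435,243),(586,331)):print("plate",plane(a,T(*p),11))
print("table edge",plane(a,T(134,345),0),plane(a,T(700,355),0))
# obstacles: cabinet edge in the top view at z 300/600
for z in(200,400,600):print(z,plane(a,T(134,50),z),plane(b,(272,380),z))
for p in((124,231),(250,201),(405,240)):print(plane(a,p,20))
```

```text
cams [ 477.4   -1.8 1225. ] [ 538.6 1268.6  841.3]
mug rim z90 [554.8 159.4  90. ] (array([554.8, 159.8,  87.5]), np.float64(0.4740026373887592))
handle [489.1 168.8  50. ] [506.8 162.1  78. ]
tube top [ 538.3 -108.5  281. ] (array([ 538.7, -108.9,  278. ]), np.float64(0.3893158059429288))
[ 3  7  9  7 50] [342.  245.4]
[ 3  4  4 12 37] [315.4 168.7]
knob [ 495.6 -191.8  202.1] 0.6468758645784779 [ 495.6 -188.8  218. ]
plate [525.3 -35.   11. ]
plate [ 467.4 -138.4   11. ]
table edge [452.4 168.7   0. ] [ 452.1 -218.1    0. ]
200 [626.3 146.5 200. ] [583.5 742.8 200. ]
400 [597.3 117.6 400. ] [569.5 906.8 400. ]
600 [568.2  88.6 600. ] [ 555.5 1070.8  600. ]
[531.8 470.7  20. ]
[635.8  69.9  20. ]
[ 519.4 -429.9   20. ]
```

```bash
cat >> h.py <<'E'
from scipy.spatial.transform import Rotation as Ro
def Rt(head,tilt):
    return (Ro.from_euler('xyz',[180,0,head],degrees=True)*Ro.from_euler('y',tilt,degrees=True))
def state():
    from bench import status
    s=status.sense(); return s,np.array(s["tool_pos"]),Ro.from_euler('xyz',s["tcp_rot"],degrees=True)
def cmd(G,head,tilt,back=0,off=19,frm=None):
    """row for grasp point G with tool x heading; tilt>0 leans body outward"""
    s,p,R=state() if frm is None else (None,)+frm
    Rg=Rt(head,tilt); zt=Rg.apply([0,0,1]); P=np.array(G)+zt*(off-back)
    d=R.inv().apply(P-p)/10; rv=(R.inv()*Rg).as_rotvec()
    print("TCP",P.round(1),"zt",zt.round(3),"row",d.round(2),rv.round(3),"deg",np.degrees(np.linalg.norm(rv)).round(1)); return P,Rg
E
python3 - <<'E'
from h import *
G=[554.8-63.6,159.6+7.2,60]
f=(np.array([181.756,571.813,231.292]),Ro.from_euler('xyz',[180,0,162.364],degrees=True))
P,R=cmd(G,173.5,20,100,frm=f)
P,R=cmd(np.array(G)+[0,0,60],173.5,20,100,frm=f)
cmd(G,173.5,20,0,frm=(P,R))
E
```

```text
TCP [518.7 163.7 136.1] zt [-0.34   0.039 -0.94 ] row [-44.48 -28.69   9.52] [ 0.034  0.348 -0.192] deg 22.9
TCP [518.7 163.7 196.1] zt [-0.34   0.039 -0.94 ] row [-44.48 -28.69   3.52] [ 0.034  0.348 -0.192] deg 22.9
TCP [484.7 167.5  42.1] zt [-0.34   0.039 -0.94 ] row [-2.05 -0.   15.64] [0. 0. 0.] deg 0.0
```

```bash
sed -i "s/'y',tilt,/'y',-tilt,/" h.py
python3 - <<'E'
from h import *
G=[554.8-63.6,159.6+7.2,60]
f=(np.array([181.756,571.813,231.292]),Ro.from_euler('xyz',[180,0,162.364],degrees=True))
P,R=cmd(np.array(G)+[0,0,60],173.5,20,100,frm=f)
cmd(G,173.5,20,0,frm=(P,R))
E
```

```text
TCP [463.7 169.9 196.1] zt [ 0.34  -0.039 -0.94 ] row [-39.04 -29.76   3.52] [-0.034 -0.348 -0.192] deg 22.9
TCP [497.7 166.1  42.1] zt [ 0.34  -0.039 -0.94 ] row [ 2.05 -0.   15.64] [0. 0. 0.] deg 0.0
```

```bash
python3 -m handwheel '{"series": [[[-39,-29.8,3.5,-0.034,-0.348,-0.192,1],[-39,-29.8,3.5,-0.034,-0.348,-0.192,1],[-39,-29.8,3.5,-0.034,-0.348,-0.192,1],[-39,-29.8,3.5,-0.034,-0.348,-0.192,1],[-39,-29.8,3.5,-0.034,-0.348,-0.192,1],[-39,-29.8,3.5,-0.034,-0.348,-0.192,1],[-39,-29.8,3.5,-0.034,-0.348,-0.192,1],[-39,-29.8,3.5,-0.034,-0.348,-0.192,1],[-39,-29.8,3.5,-0.034,-0.348,-0.192,1],[-39,-29.8,3.5,-0.034,-0.348,-0.192,1],[-39,-29.8,3.5,-0.034,-0.348,-0.192,1],[-39,-29.8,3.5,-0.034,-0.348,-0.192,1]]]}'
python3 - <<'E'
from h import *
a=snap("top",1); crop(a,170,180,110,110,5,"t1")
cmd([491.2,166.8,60],173.5,20)
E
```

```text
time: 1.6
tool_pos: [462.6, 171.1, 196.3]
tcp_rot: [180.0, 20.0, 173.6]
ft_force: [0.2, -0.0, 0.4]
finger_gap: 85.4
grip_force: 0.0
TCP [497.7 166.1  42.1] zt [ 0.34  -0.039 -0.94 ] row [ 1.95 -0.09 15.69] [ 0.001 -0.     0.002] deg 0.1
```

View pics/t1.png

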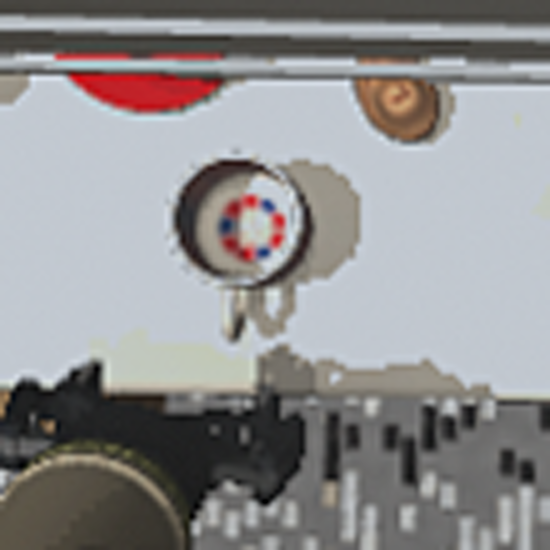

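The view shows the mug at (241,222) with its handle at (235,312), and the fingers in front of it, straddling the handle. I'll go down and grip.

```bash
python3 -m handwheel '{"series": [[[1.9,-0.1,5,0,0,0,1],[1.9,-0.1,9,0,0,0,1],[1.9,-0.1,12,0,0,0,0.8],[1.9,-0.1,14,0,0,0,0.6],[1.9,-0.1,15.7,0,0,0,0.5],[1.9,-0.1,15.7,0,0,0,0.5],[1.9,-0.1,15.7,0,0,0,0.4],[1.9,-0.1,15.7,0,0,0,0.3]]]}' 30
python3 - <<'E'
from h import *
a=snap("top",2); b=snap("side",2)
A=cv2.resize(a["img"][195:265,180:260,::-1],None,fx=5,fy=5,interpolation=cv2.INTER_CUBIC)
B=cv2.resize(b["img"][220:290,260:340,::-1],None,fx=5,fy=5,interpolation=cv2.INTER_CUBIC)
cv2.imwrite("pics/t2.png",np.hstack([A,B]))
E
```

```text
time: 2.65
tool_pos: [499.2, 165.1, 43.4]
tcp_rot: [179.9, 20.1, 173.5]
ft_force: [0.2, -0.3, 0.4]
finger_gap: 25.6
grip_force: 0.0
```

View pics/t2.png

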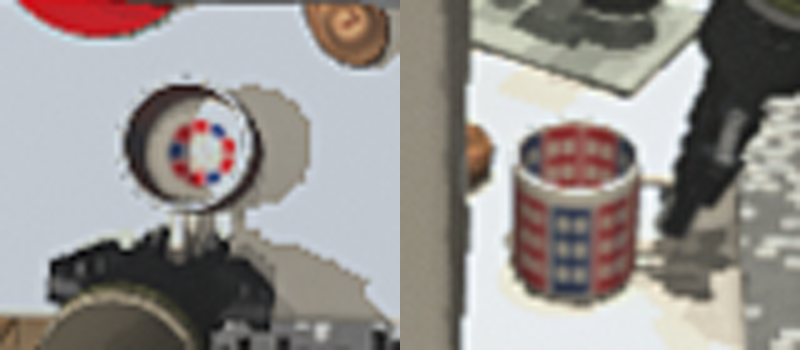

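The handle, at (180,230) in the left panel, sits between the two fingers, and the mug hasn't moved. I'll close, then lift slightly.

```bash
python3 -m handwheel '{"series": [[[0,0,0,0,0,0,0.2],[0,0,0,0,0,0,0.1],[0,0,0,0,0,0,0],[0,0,0,0,0,0,0],[0,0,0,0,0,0,0],[0,0,0,0,0,0,0]]]}' 80
python3 - <<'E'
from h import *
cmd([0,0,0],180-28.8,20)
s,p,R=state();print(R.inv().apply([0,0,10]).round(2))
E
```

```text
time: 3.5
tool_pos: [499.0, 164.8, 42.7]
tcp_rot: [180.0, 20.0, 173.5]
ft_force: [-1.6, 2.1, 6.2]
finger_gap: 6.6
grip_force: 78.8
TCP [  5.7  -3.1 -17.9] zt [ 0.3   -0.165 -0.94 ] row [ 46.32 -22.29 -10.47] [0.134 0.001 0.365] deg 22.3
[-3.43  0.01 -9.39]
```

```bash
python3 -m handwheel '{"series": [[[-0.7,0,-1.9,0,0,0,0],[-1.4,0,-3.8,0,0,0,0],[-2,0,-5.5,0,0,0,0],[-2,0,-5.5,0,0,0,0]]]}' 90
python3 - <<'E'
from h import *
print(state()[0]["finger_gap"])
s,p,R=state()
Rg=Rt(151.2,20)
for P in([395,-31.7,101],):
    print((R.inv().apply(np.array(P)-p)/10).round(2),(R.inv()*Rg).as_rotvec().round(3))
E
```

```text
time: 4.0
tool_pos: [498.9, 164.6, 101.3]
tcp_rot: [180.0, 20.0, 173.5]
ft_force: [-0.5, -0.1, -2.5]
finger_gap: 6.5
grip_force: 87.9
6.472723171739866
[  7.61 -20.68  -2.75] [0.133 0.001 0.365]
```

```bash
python3 -m handwheel '{"series": [[[0.7,-2,-0.3,0.013,0,0.036,0],[1.9,-5.2,-0.7,0.033,0,0.09,0],[3.2,-8.6,-1.1,0.055,0,0.15,0],[4.5,-12.2,-1.6,0.08,0,0.21,0],[5.8,-15.6,-2.1,0.1,0.001,0.27,0],[6.9,-18.6,-2.5,0.12,0.001,0.33,0],[7.6,-20.7,-2.75,0.133,0.001,0.365,0],[7.6,-20.7,-2.75,0.133,0.001,0.365,0],[7.6,-20.7,-2.75,0.133,0.001,0.365,0]]]}'
python3 - <<'E'
from h import *
a=snap("top",3); b=snap("side",3)
A=cv2.resize(a["img"][195:275,240:350,::-1],None,fx=4,fy=4,interpolation=cv2.INTER_CUBIC)
B=cv2.resize(b["img"][150:250,270:350,::-1],None,fx=4,fy=4,interpolation=cv2.INTER_CUBIC)
B=cv2.copyMakeBorder(B,0,0,0,0,0);A=cv2.copyMakeBorder(A,0,80,0,0,cv2.BORDER_CONSTANT)
cv2.imwrite("pics/t3.png",np.hstack([A,B]))
s,p,R=state(); print(p,s["tcp_rot"],s["ft_force"])
E
```

```text
time: 5.12
tool_pos: [394.4, -31.6, 99.6]
tcp_rot: [-180.0, 19.9, 151.2]
ft_force: [-0.1, -0.1, -1.8]
finger_gap: 6.6
grip_force: 88.3
[394.69864362 -31.32393402 100.02725053] [-179.97279905   19.8853542   151.28877017] [-0.18655491  0.12356346 -2.82376321]
```

View pics/t3.png

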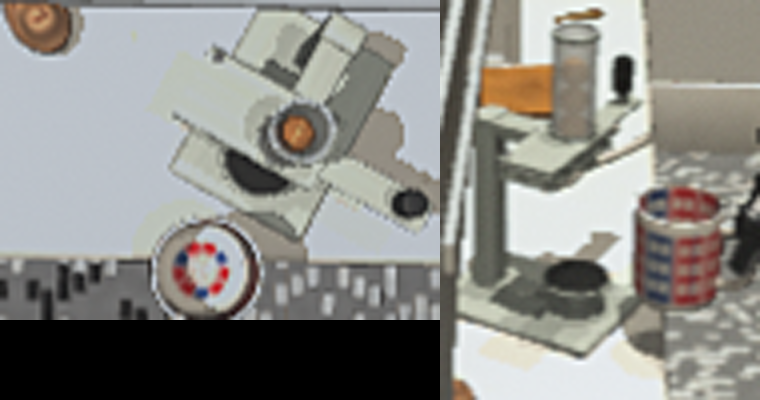

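The mug hangs level in front of the plate: rim centre is (206,268) in the top panel and (680,208) in the side panel. The stand's disc is at (576,276).

Run:
```python
from h import *
a=load("top",3);b=load("side",3)
A=lambda x,y:(240+(x+.5)/4-.5,195+(y+.5)/4-.5);B=lambda x,y:(270+(x-440+.5)/4-.5,150+(y+.5)/4-.5)
print("rim",plane(a,A(206,268),147),tri(a,A(206,268),b,B(680,208)))
print("stand",plane(b,B(576,276),45))
print("base of mug side", plane(b,B(680,208),147))
```

```text
rim [448.98175089 -57.75708701 147.        ] (array([447.51421505, -58.03762426, 140.20258155]), np.float64(2.580496826241138))
stand [ 532.73548226 -101.75244091   45.        ]
base of mug side [447.11765057 -45.15821207 147.        ]
```

```bash
python3 -m handwheel '{"series": [[[-0.8,0,0.2,0,0,0,0],[-2.2,0,0.7,0,0,0,0],[-3.8,0,1.25,0,0,0,0],[-5.4,0,1.8,0,0,0,0],[-7,0,2.35,0,0,0,0],[-8.3,0,2.8,0,0,0,0],[-9.3,0,3.15,0,0,0,0],[-9.3,0,3.15,0,0,0,0],[-9.3,0,3.15,0,0,0,0]]]}'
python3 - <<'E'
from h import *
a=snap("top",4); b=snap("side",4)
A=cv2.resize(a["img"][195:275,240:350,::-1],None,fx=4,fy=4,interpolation=cv2.INTER_CUBIC)
B=cv2.resize(b["img"][150:250,270:350,::-1],None,fx=4,fy=4,interpolation=cv2.INTER_CUBIC)
A=cv2.copyMakeBorder(A,0,80,0,0,cv2.BORDER_CONSTANT)
cv2.imwrite("pics/t4.png",np.hstack([A,B]))
E
```

```text
time: 6.35
tool_pos: [480.5, -78.9, 102.4]
tcp_rot: [-180.0, 19.9, 151.2]
ft_force: [-0.1, 0.2, -2.4]
finger_gap: 6.4
grip_force: 88.3
```

View pics/t4.png

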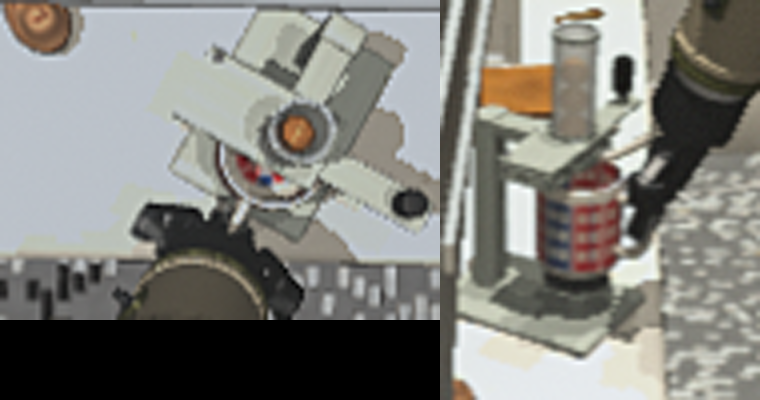

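In the top panel the mug rim is centred under the tube. In the side panel the mug spans 537–622, over the stand at 545–610. I'll lower it.

```bash
python3 -m handwheel '{"series": [[[0,0,0.3,0,0,0,0],[0.05,0,0.6,0,0,0,0],[0.15,0,0.85,0,0,0,0],[0.22,0,1.05,0,0,0,0],[0.28,0,1.2,0,0,0,0],[0.28,0,1.2,0,0,0,0]]]}'
```

```text
time: 7.2
tool_pos: [482.0, -79.8, 90.3]
tcp_rot: [-180.0, 19.9, 151.2]
ft_force: [-0.0, 0.8, -2.8]
finger_gap: 6.6
grip_force: 88.3
```

```bash
python3 -m handwheel '{"series": [[[0.05,0,0.15,0,0,0,0],[0.1,0,0.28,0,0,0,0],[0.1,0,0.28,0,0,0,0]]]}'
```

```text
time: 7.58
tool_pos: [482.6, -79.9, 87.9]
tcp_rot: [-180.0, 20.0, 151.2]
ft_force: [-1.3, 0.1, -0.6]
finger_gap: 6.6
grip_force: 88.6
```

```bash
python3 -m handwheel '{"series": [[[0.03,0,0.1,0,0,0,0],[0.03,0,0.1,0,0,0,0]]]}'; python3 -m handwheel '{"series": [[[0,0,0,0,0,0,0.1],[0,0,0,0,0,0,0.2],[0,0,0,0,0,0,0.3],[0,0,0,0,0,0,0.4],[0,0,0,0,0,0,0.4],[0,0,0,0,0,0,0.4]]]}' 30
python3 - <<'E'
from h import *
a=snap("top",5); b=snap("side",5)
A=cv2.resize(a["img"][195:275,240:350,::-1],None,fx=4,fy=4,interpolation=cv2.INTER_CUBIC)
B=cv2.resize(b["img"][150:250,270:350,::-1],None,fx=4,fy=4,interpolation=cv2.INTER_CUBIC)
A=cv2.copyMakeBorder(A,0,80,0,0,cv2.BORDER_CONSTANT)
cv2.imwrite("pics/t5.png",np.hstack([A,B]))
E
```

```text
time: 7.82
tool_pos: [483.1, -80.0, 87.8]
tcp_rot: [180.0, 20.1, 151.2]
ft_force: [-4.8, 1.2, 6.5]
finger_gap: 6.6
grip_force: 89.9
time: 8.57
tool_pos: [482.2, -79.9, 86.4]
tcp_rot: [-180.0, 19.9, 151.2]
ft_force: [-0.1, -0.4, -0.2]
finger_gap: 33.9
grip_force: 0.0
```

View pics/t5.png

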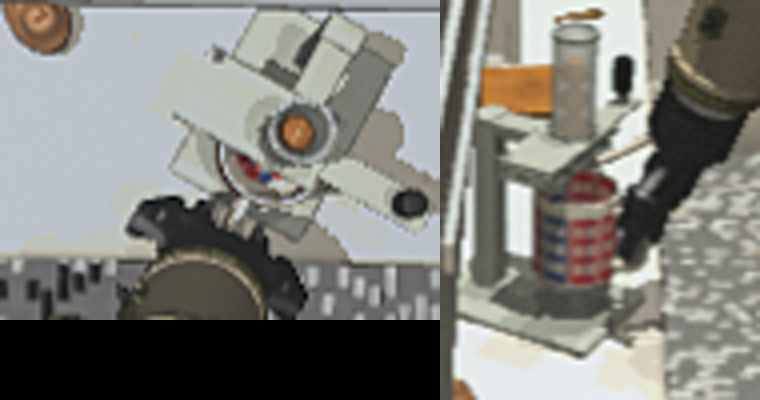

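The mug stands upright on the stand, spanning 533–618 in the side panel, centred over the disc at 576, and the fingers are clear of the handle. I'll back out along the tool axis and check before going to the knob.

```bash
python3 -m handwheel '{"series": [[[0,0,-2,0,0,0,0.4],[0,0,-5,0,0,0,0.5],[0,0,-9,0,0,0,0.6],[0,0,-13,0,0,0,0.6],[0,0,-17,0,0,0,0.6],[0,0,-20,0,0,0,0.6],[0,0,-23,0,0,0,0.6],[0,0,-23,0,0,0,0.6]]]}'
python3 - <<'E'
from h import *
b=snap("side",6);a=snap("top",6)
# stand/mug check: mask of mug rim colour not needed; offsets
s,p,R=state();print(p)
P,Rg=cmd([495.2,-191,319],151.2,0)
print((Rg.inv().apply([0,0,-112])/10).round(2))
B=b["img"][150:250,270:350,::-1];cv2.imwrite("pics/t6.png",np.hstack([cv2.resize(B,None,fx=4,fy=4,interpolation=cv2.INTER_CUBIC),cv2.resize(a["img"][195:295,270:370,::-1],None,fx=4,fy=4,interpolation=cv2.INTER_CUBIC)]))
E
```

```text
time: 9.68
tool_pos: [414.4, -42.0, 305.8]
tcp_rot: [179.9, 20.2, 151.2]
ft_force: [-0.4, -1.7, -0.0]
finger_gap: 51.2
grip_force: 0.0
[413.56980851 -42.03428882 302.35164037]
TCP [ 495.2 -191.   300. ] zt [ 0.  0. -1.] row [-13.38  -9.13   5.11] [0.    0.348 0.001] deg 20.0
[ 0.  -0.  11.2]
```

View pics/t6.png

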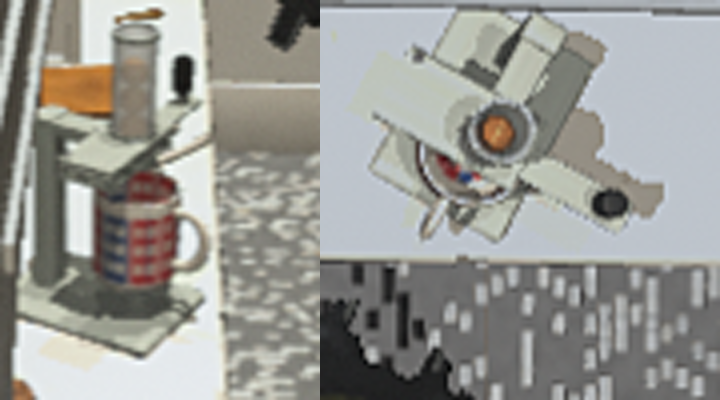

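The mug stands upright on the stand and free of the gripper. Its rim's left edge is at 415 and its lower edge at 201 in the right panel, and the slide is still shut. Next I check the centring numerically and move above the knob.

```bash
python3 -m handwheel '{"series": [[[-1.5,-1,0.6,0,0.04,0,0.6],[-4,-2.7,1.5,0,0.1,0,0.6],[-7,-4.8,2.7,0,0.18,0,0.6],[-10,-6.8,3.8,0,0.26,0,0.6],[-12.4,-8.5,4.7,0,0.32,0,0.6],[-13.4,-9.1,5.1,0,0.348,0,0.6],[-13.4,-9.1,5.1,0,0.348,0,0.6],[-13.4,-9.1,5.1,0,0.348,0,0.6]]]}'
python3 - <<'E'
from h import *
a=load("top",6);b=load("side",6)
o=np.array([532.2,-105.8,135]);t=np.linspace(0,6.28,200)
c=np.c_[o[0]+40*np.cos(t),o[1]+40*np.sin(t),0*t+135]
q=(proj(a,c)-[270,195]+.5)*4-.5; print("top rim exp: left",q[:,0].min(),"bottom",q[:,1].max(),"right",q[:,0].max())
q=(proj(b,c)-[270,150]+.5)*4-.5; print("side rim exp",q.min(0),q.max(0))
cmd([495.2,-191,207],151.2,0)
# knob again, averaged
for s,(x0,y0,w,h) in((a,(335,235,18,20)),(b,(311,160,9,20))):
    m=(s["img"][y0:y0+h,x0:x0+w].max(2)<75).astype(np.uint8)
    n,l,st,cc=cv2.connectedComponentsWithStats(m); s["c"]=cc[1+st[1:,4].argmax()]+(x0,y0)
print(tri(a,a["c"],b,b["c"]))
E
```

```text
time: 10.78
tool_pos: [494.8, -190.4, 299.3]
tcp_rot: [-180.0, -0.1, 151.2]
ft_force: [-0.4, 0.3, -0.2]
finger_gap: 51.4
grip_force: 0.0
top rim exp: left 97.93678709256164 bottom 207.89365943824407 right 208.9404693461704
side rim exp [ 93.72825951 164.5743073 ] [184.96252631 206.35766133]
TCP [ 495.2 -191.   188. ] zt [ 0.  0. -1.] row [-0.08 -0.03 11.13] [-0.    -0.001  0.   ] deg 0.1
(array([ 495.50144475, -191.62441377,  202.85885165]), np.float64(0.7440037725245504))
```

```bash
python3 -m handwheel '{"series": [[[-0.08,-0.05,3,0,0,0,0.6],[-0.08,-0.05,6.5,0,0,0,0.6],[-0.08,-0.05,9,0,0,0,0.6],[-0.08,-0.05,10.5,0,0,0,0.6],[-0.08,-0.05,11.1,0,0,0,0.6],[-0.08,-0.05,11.1,0,0,0,0.6]]]}'; python3 -m handwheel '{"series": [[[0,0,0,0,0,0,0.4],[0,0,0,0,0,0,0.3],[0,0,0,0,0,0,0.2],[0,0,0,0,0,0,0.1],[0,0,0,0,0,0,0],[0,0,0,0,0,0,0],[0,0,0,0,0,0,0]]]}' 40
```

```text
time: 11.52
tool_pos: [495.9, -191.6, 190.0]
tcp_rot: [-180.0, 0.1, 151.2]
ft_force: [0.3, -0.2, 0.4]
finger_gap: 51.6
grip_force: 0.0
time: 12.4
tool_pos: [496.2, -191.9, 190.2]
tcp_rot: [-180.0, 0.1, 151.2]
ft_force: [-0.2, 0.4, 5.9]
finger_gap: 19.0
grip_force: 39.2
```

```bash
python3 -m handwheel '{"series": [[[0,-0.3,0,0,0,0,0],[0,-0.8,0,0,0,0,0],[0,-1.4,0,0,0,0,0],[0,-2,0,0,0,0,0],[0,-2.6,0,0,0,0,0],[0,-3.2,0,0,0,0,0],[0,-3.7,0,0,0,0,0],[0,-4,0,0,0,0,0],[0,-4,0,0,0,0,0],[0,-4,0,0,0,0,0]]]}' 60
python3 - <<'E'
from h import *
s,p,R=state();d=p-[496.2,-191.9,190.2];print(p,d@[.482,.876,0],d@[.876,-.482,0],s["ft_force"],s["ft_force"]@np.array([.482,.876,0]),s["ft_force"]@np.array([.876,-.482,0]),s["wrist_torque"])
E
```

```text
time: 13.65
tool_pos: [477.8, -225.9, 190.3]
tcp_rot: [179.9, 0.1, 151.3]
ft_force: [3.7, 5.1, 3.3]
finger_gap: 18.2
grip_force: 58.4
[ 477.8353865  -225.93845909  190.30669117] -38.66943387328301 0.31913585808789335 [3.72504313 5.08958857 3.323886  ] 6.253950370947063 0.8099560918311455 [ 0.779251   -0.61064255 -0.03829955]
```

```bash
python3 -m handwheel '{"series": [[[0,-0.2,0,0,0,0,0],[0,-0.4,0,0,0,0,0],[0,-0.6,0,0,0,0,0],[0,-0.6,0,0,0,0,0],[0,-0.6,0,0,0,0,0],[0,-0.6,0,0,0,0,0]]]}'
cat > chk.py <<'E'
from h import *
import sys
np.set_printoptions(precision=1,suppress=True,linewidth=200)
s,p,R=state();d=p-[496.2,-191.9,190.2];f=s["ft_force"]
print(p,"s",-d@[.482,.876,0],d@[.876,-.482,0],"F",f@np.array([.482,.876,0]),f@np.array([.876,-.482,0]),f[2])
k=sys.argv[1]; a=snap("top",k);b=snap("side",k)
o=np.array([532.2,-105.8,0]);X=np.array([.876,-.482,0]);Y=np.array([.482,.876,0])
def samp(s,P):
    q=proj(s,P).astype(np.float32); return cv2.remap(s["img"],q[:,0],q[:,1],cv2.INTER_LINEAR).reshape(-1,3)
t0=proj(a,[[*(o+8*X)[:2],240]])[0].astype(int)
for n in(0,k):
    A=load("top",n)["img"];B=load("side",n)["img"]
    print("top tube",A[t0[1]-2:t0[1]+3,t0[0]-2:t0[0]+3].mean((0,1)), "side tube",B[160:184:3,301:307].mean(1).round().tolist())
ys=np.arange(-20,-75,-3)
for xx in(2,8,14): print("line",xx,[int(v) for v in samp(a,[o+xx*X+y*Y+[0,0,178] for y in ys]).mean(1)])
print(ys)
E
python3 chk.py 7
```

```text
time: 14.4
tool_pos: [475.1, -231.0, 190.3]
tcp_rot: [179.9, 0.1, 151.3]
ft_force: [4.8, 6.6, 4.5]
finger_gap: 18.0
grip_force: 58.4
[ 475.1 -231.   190.3] s 44.484058688219754 0.35099009256167335 F 8.078741827234436 1.037278237367659 4.546355431274538
top tube [168.2 114.4  69.9] side tube [[100.0, 102.0, 92.0], [157.0, 156.0, 146.0], [142.0, 128.0, 110.0], [130.0, 120.0, 106.0], [132.0, 124.0, 110.0], [131.0, 120.0, 106.0], [133.0, 128.0, 115.0], [131.0, 121.0, 107.0]]
top tube [94.9 89.9 83.2] side tube [[102.0, 104.0, 94.0], [161.0, 160.0, 150.0], [161.0, 159.0, 148.0], [160.0, 158.0, 148.0], [159.0, 158.0, 147.0], [158.0, 156.0, 144.0], [153.0, 151.0, 140.0], [132.0, 130.0, 121.0]]
line 2 [161, 137, 165, 172, 134, 167, 167, 167, 166, 167, 166, 166, 166, 165, 166, 165, 165, 166, 173]
line 8 [97, 143, 166, 127, 88, 150, 176, 172, 169, 169, 169, 169, 169, 169, 169, 169, 168, 169, 171]
line 14 [96, 100, 147, 159, 97, 91, 97, 155, 171, 167, 166, 164, 165, 164, 165, 165, 166, 166, 169]
[-20 -23 -26 -29 -32 -35 -38 -41 -44 -47 -50 -53 -56 -59 -62 -65 -68 -71 -74]
```

Run:
```python
from h import *
np.set_printoptions(precision=1,suppress=True,linewidth=200)
o=np.array([532.2,-105.8,0]);X=np.array([.876,-.482,0]);Y=np.array([.482,.876,0])
ys=np.arange(-20,-60,-2); print(ys)
for k in(6,7):
    a=load("top",k)
    for xx in(0,4,8,12,16):
        q=proj(a,[o+xx*X+y*Y+[0,0,178] for y in ys]).astype(np.float32)
        print(k,xx,cv2.remap(a["img"],q[:,0],q[:,1],cv2.INTER_LINEAR).reshape(-1,3).mean(1).astype(int).tolist())
for n in("top","side"):
    A=load(n,6)["img"].astype(int);B=load(n,7)["img"].astype(int)
    br=lambda I:(I[...,0]-I[...,2]>45)&(I[...,0]-I[...,1]>18)&(I[...,0]-I[...,1]<75)
    m=br(B)&~br(A)&(abs(A-B).sum(2)>40)
    for i,(st,c) in enumerate(zip(*cv2.connectedComponentsWithStats(m.astype(np.uint8))[2:])):
        if i and st[4]>=3: print(n,st,c)
    m=br(A)&~br(B); y,x=np.nonzero(m); print(n,"gone",m.sum(),x.mean(),y.mean())
a=load("top",7)
g=a["img"][219:237,306:326].mean(2).astype(int)
print(a["img"][222:234,309:321].astype(int)[...,0]-a["img"][222:234,309:321].astype(int)[...,2])
print("mouth of mug px",proj(a,[[532,-106,135],[532,-106,60],[539,-110,281],[539,-110,170]]))
```

```text
[-20 -22 -24 -26 -28 -30 -32 -34 -36 -38 -40 -42 -44 -46 -48 -50 -52 -54 -56 -58]
6 0 [134, 118, 127, 179, 193, 180, 174, 193, 191, 192, 192, 191, 194, 191, 188, 191, 188, 187, 190, 187]
6 4 [147, 159, 166, 169, 182, 189, 169, 177, 191, 192, 190, 189, 189, 188, 188, 188, 188, 188, 188, 188]
6 8 [97, 130, 160, 171, 154, 134, 114, 151, 186, 196, 193, 190, 190, 189, 188, 189, 189, 188, 188, 188]
6 12 [84, 96, 129, 160, 164, 140, 118, 121, 134, 143, 166, 190, 192, 190, 189, 188, 188, 189, 188, 188]
6 16 [89, 96, 110, 146, 170, 150, 127, 116, 115, 118, 140, 165, 184, 192, 191, 188, 188, 189, 186, 187]
7 0 [133, 105, 101, 153, 168, 156, 150, 168, 170, 169, 168, 167, 168, 168, 168, 167, 168, 168, 168, 167]
7 4 [150, 159, 156, 150, 158, 167, 147, 156, 171, 169, 169, 168, 167, 168, 168, 167, 166, 167, 166, 166]
7 8 [97, 127, 157, 166, 138, 111, 88, 128, 166, 176, 173, 171, 169, 169, 170, 169, 169, 169, 169, 169]
7 12 [88, 93, 125, 157, 157, 124, 92, 96, 111, 119, 142, 168, 169, 168, 167, 166, 166, 167, 167, 166]
7 16 [97, 95, 104, 142, 170, 138, 106, 93, 92, 95, 121, 142, 162, 173, 170, 166, 
[... 555 characters left out ...]
6797153025
[[  0 -10  -3   3   5   4   4   4   4   6   4  -7]
 [ -3   3   7   5   3   3   3   5   4   5   5   5]
 [  2  11  13  11   9   3   3   4   4   4   6   6]
 [ 11  14  13  12  12   7   1   3   4   4   5   5]
 [ 22  23  12  12  12  12   5   1   5   3   4   5]
 [ 26  29  21  11  13  13  11   3   4   2   5   4]
 [ 25  32  25   9  12  11  12   8   1   3   4   4]
 [ 17  32  28   2  10  12  13  10   4   2   5   5]
 [  5  24  16 -10   8  12  12  10   8   4   5   6]
 [ -2  17   9 -15   8  12  12  12   5   3   5   2]
 [  4  11   5   8  16  14  11  13   5   6   3  -4]
 [  3   2   9  21  19   9   9   5   2  -3  -3  -7]]
mouth of mug px [[308.1 232.7]
 [305.7 233.9]
 [315.3 227.1]
 [310.7 229.6]]
```

```bash
python3 -m handwheel '{"series": [[[0,-0.05,0,0,0,0,0],[0,-0.05,0,0,0,0,0],[0,-0.05,0,0,0,0,0],[0,-0.05,0,0,0,0,0],[0,-0.05,0,0,0,0,0],[0,-0.05,0,0,0,0,0]]]}'
python3 - <<'E'
from h import *
np.set_printoptions(precision=1,suppress=True,linewidth=200)
v=[]
for k in range(6):
    s,p,R=state(); a=snap("top",8); v.append(-(p-[496.2,-191.9,190.2])@[.482,.876,0])
print(v,np.mean(v),s["ft_force"],s["grip_force"])
# knob position from side view dark blob? top-down tongue tip: compare with shut picture along slide axis
o=np.array([532.2,-105.8,0]);X=np.array([.876,-.482,0]);Y=np.array([.482,.876,0])
ys=np.arange(-20,-46,-2)
for xx in(0,2,4,6):
    q=proj(a,[o+xx*X+y*Y+[0,0,178] for y in ys]).astype(np.float32)
    print(xx,[cv2.remap(load("top",k)["img"],q[:,0],q[:,1],cv2.INTER_LINEAR).reshape(-1,3).mean(1).astype(int).tolist() for k in(6,8)])
E
```

```text
time: 15.25
tool_pos: [474.9, -231.4, 190.3]
tcp_rot: [179.9, 0.1, 151.3]
ft_force: [5.4, 5.7, 3.4]
finger_gap: 18.4
grip_force: 58.4
[np.float64(44.90850559070497), np.float64(44.909985633673095), np.float64(44.90859704326152), np.float64(44.90815606257706), np.float64(44.90430910558565), np.float64(44.91826580223402)] 44.909636539672725 [5.8 6.3 4.8] 58.41537343338132
0 [[134, 118, 127, 179, 193, 180, 174, 193, 191, 192, 192, 191, 194], [133, 105, 101, 154, 168, 151, 143, 168, 169, 169, 169, 167, 168]]
2 [[158, 153, 154, 189, 196, 185, 157, 181, 193, 192, 192, 191, 191], [161, 151, 138, 166, 172, 158, 124, 154, 170, 168, 168, 166, 166]]
4 [[147, 159, 166, 169, 182, 189, 169, 177, 191, 192, 190, 189, 189], [151, 161, 157, 150, 160, 166, 142, 153, 171, 170, 168, 168, 168]]
6 [[123, 155, 169, 158, 146, 160, 150, 162, 190, 192, 190, 190, 190], [126, 156, 162, 142, 123, 136, 121, 135, 169, 173, 170, 170, 170]]
```

```bash
python3 -c "
from bench import r
print(r.hand_in())"
```

```text
the job is handed in; nothing more can be done
None
```

I handed the job in at about 15 s: the mug stands upright on the stand within about 4 mm of its centre, and the gripper is holding the slide at about 45 mm with 8 N of pull. The tube is empty, but only one walnut is clearly visible in the mug; none showed up outside it in the camera views, and the line was just starting to show at the housing edge.

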